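Check the strut of a slide imager's hood

TASK

The gas strut of the slide imager's hood has just been changed and its balance is to be trimmed: first wind the slide stage out with the handwheel until it meets its stop, so that the slides are clear of the hood (do not push the stage itself). Then take the hood by its lift bar, raise it a little past its balance point, where the strut begins to carry it, without letting it swing on up towards its top stop, and ease it back to just below the balance point, some five degrees short of it. Finish there, still holding the hood by its bar and keeping it still, for a colleague to set the strut; never let the hood fly or fall, and leave the other things on the bench where they are.

Things in the scene. Friction and masses are not known exactly. Their poses are not given: they have to be found in the camera images.
- imager: Bench slide imager, fixed: white base 200 (x) x 210 (y) x 101 mm high, white hood of the same plan on it (closed: top at 166 mm, camera housing 191). To its right (-y) an aluminium bed 110 mm wide, to y = -355 mm, with rails, a dark stop block and a black handwheel in front. Origin: centre of the base's underside; x from its front (lift bar) to its back (hinge), y to its left, z up.
- hood (a joint): Hinge of the hood, rad; 0 closed, grows as the front rises. The 2.2 kg hood is helped by a gas strut. Balance point always at 0.90: below it the hood sinks shut by itself, above it the strut lifts it to the top stop at 1.35. Felt at the lift bar: 7 N weight when closed, 0.9 N downward at 0.80, none at 0.90, 0.9 N upward at 1.00. Next to no hinge friction.
- lift_bar: Lift bar of the hood: a rubber grip sleeve 13 mm thick, 96 mm long along the imager's y, turning freely on a rod between two posts, its axis 38 mm in front of the hood's front. Origin: middle of the sleeve; hood closed: x = -138, y = 0, z = 130 mm of the imager. It is 239 mm from the hinge axis and (hood + 0.109) rad above the hinge's level. Only its y axis has meaning.
- hood_hinge (a point): Middle of the hood's hinge axis, which runs along the imager's y, at x = +100 mm, y = 0, z = 104 mm of the imager. (A wall cabinet hangs along the back of the worktop, its underside 0.66 m above it: keep the wrist low or on the robot's side of the hood.)
- stage: Slide stage: aluminium plate 92 (x) x 80 (y) x 10 mm with two glass slides clipped on a black mat and a steel rack on its front edge. Origin: centre of its underside, at x = 0, z = 65 mm of the imager and y from 0 (fully in, hidden under the hood) to -150 mm (against the stop). Geared to the handwheel: 78.5 mm a turn; stays where it is left.
- stop_face (a point): Middle of the stop block's rubber buffers, at y = -190 mm of the imager, 75 mm above the worktop; the stage's right edge meets them.
- handwheel (a joint): Turn of the handwheel about its upright axis, rad, grows clockwise as seen from above (stage outward): 0 when the stage is fully in, 12.0 when it meets the stop, 12.5 mm of travel per rad. Turns easily (1 to 2 N at the knob) and stays where it is left.
- wheel_knob (a point): Middle of the upright black knob on the handwheel: a straight cylinder 18 mm thick, from 113 to 155 mm above the worktop, this point at 135 mm. The knob spins freely on its own axis and stands 36 mm from the wheel's axis.
- wheel_axis (a point): Centre of the handwheel, a black disc of 98 mm whose rim lies 97 to 110 mm above the worktop: at x = -67.5 mm, y = -185 mm, z = 110 mm of the imager.
- dropper_1: Bystander: amber dropper bottle, 36 mm across and 96 mm tall, standing at the right end of the bed. Origin under its centre.
- forceps: Bystander: fine steel forceps, 134 mm long, lying in front of the bed. Origin: middle, underneath.
- tally_counter: Bystander: small round metal hand tally counter with a finger ring, 54 x 73 x 25 mm, lying at the right. Origin under its centre.
- pen_1: Bystander: marker pen, 135 mm long, 16 mm thick, lying at the left front. Origin: middle, underneath.

How it is judged:
On the way, in this order (a step that is already met when the one before it is completed fails the run):
1. the slide stage is wound out against its stop (y of stage in the frame of imager below -0.147 m), for 0.2 s.
2. the hood is raised past its balance point (value of joint hood above 0.94 rad), for 0.2 s.
At the end, for the whole second after the job is handed in: The hood is held still (under 0.05 rad/s) by the fingers on its lift bar, 0.03 to 0.17 rad below its balance point (hood joint 0.73 to 0.87), and the slide stage is within 3 mm of its stop (value of joint hood between 0.73 and 0.87 rad and velocity of joint hood between -0.05 and 0.05 rad/s and contact force between the fingers and lift_bar above 0.2 N and y of stage in the frame of imager below -0.147 m); the arm keeps its last pose, push and grip.
It fails at once if the hood swings on up towards its top stop (value of joint hood above 1.2 rad).
It fails at once if the hood flies or falls (faster than 2.5 rad/s) (velocity of joint hood above 2.5 rad/s or velocity of joint hood below -2.5 rad/s).
It fails at once if the stage is pushed or pulled directly instead of being wound (contact force between any of the fingers, the arm and stage above 2 N).
It fails at once if another thing on the bench is moved by more than 20 mm (distance of any of dropper_1, forceps, tally_counter, pen_1 from where it was at the start of the episode above 0.02 m).
It also fails if it takes over 67 s, if anything falls off the work surface, if the arm or the gripper's body presses on something with over 40 N, if the wrist force passes 120 N, or if a joint passes its speed limit or range.

ROBOT

A 7-joint arm with a two-finger parallel gripper is mounted at the origin on a cart in front of the work surface, level with it; the furniture and walls round the work are solid. World frame = base frame: x ahead of the robot, y to its left, z up, the work surface at z = 0. Lengths are in m, angles in rad, forces in N, time in s.
With the tool pointing down it reaches from about 0.4 to 0.85 m from the base axis. Payload 4.5 kg.
Tool frame: the origin (TCP) lies at the very end of the fingers, on their centre line; the grasp point (between the pads) lies 19 mm behind it (r.grip_depth is the z of the grasp point in the tool frame, in m); z points along the fingers, y is the line along which they close (so a half turn about z gives the same grasp; the last joint's range is limited). The gripper opens to 88 mm and grips with 3 to 60 N. Pads are 18 mm wide; open, the fingers measure 123 mm over their backs; the gripper's body (75 mm by 187 mm) begins 45 mm behind the grasp point.
Start: joints at [1.277, 0.689, -0.195, 1.565, 0.157, 0.902, -0.215], TCP at [0.201, -0.592, 0.239] pointing down, gripper open.
Joint ranges: [-3.01, 3.01], [-0.46, 2.08], [-1.47, 1.51], [0.13, 2.56], [-1, 4.14], [0.04, 2.09], [-2.66, 2.66]. Speed limits (rad/s): [2.57, 2.57, 3.14, 3.14, 3.14, 3.14, 3.14].

INTERFACE

Orientations are given as a unit quaternion [x, y, z, w].
In Python, from plant import r gives the robot as it stands.
- The arm moves only by the tool advance, called by a JSON object that holds its "name" and its "arguments", one argument or row to a line. Schema: {"type":"object","properties":{"segments":{"type":"object","properties":{"aperture":{"type":"array","items":{"type":"number"},"minItems":1,"maxItems":10},"sx":{"type":"array","items":{"type":"number"},"minItems":1,"maxItems":10},"sy":{"type":"array","items":{"type":"number"},"minItems":1,"maxItems":10},"sz":{"type":"array","items":{"type":"number"},"minItems":1,"maxItems":10},"rx":{"type":"array","items":{"type":"number"},"minItems":1,"maxItems":10},"ry":{"type":"array","items":{"type":"number"},"minItems":1,"maxItems":10},"rz":{"type":"array","items":{"type":"number"},"minItems":1,"maxItems":10}},"additionalProperties":false,"required":["aperture","sx","sy","sz","rx","ry","rz"]},"clamp_n":{"type":"number"},"only":{"type":"string"},"quiet":{"type":"boolean"},"lines":{"type":"string"}},"required":["segments"],"additionalProperties":false}. segments is an object with one list for each field, all of the same length, 1 to 10, a row being the entries at one place: aperture (the opening from 0.0 (shut) to 1.0 (fully open)), sx, sy, sz (the shift in units of 25 mm), rx, ry, rz (a rotation vector in rad); each row is the pose to reach, as a shift and turn from the pose commanded when the call began, along the tool's axes at that moment; what a row does not reach only later rows make up. A row lasts 1/10 s, in which the tool goes at most 0.05 m and 0.15 rad, less where a joint would pass 70% of its speed; a pose out of reach is approached as far as the arm can. The fingers move at their own pace and stop on an object; clamp_n is the grip in N (left out, the last holds). Time passes only in rows, so rows that do not move let the fingers close. The tool returns the time, the measured TCP pose, the force, the opening and the grip force at its end. only (a regular expression) keeps the lines of the reply that match it, lines (a string "A,B") keeps lines A to B, and quiet returns only ok. Input that does not fit is refused with a message, and nothing moves.
- r.get_state(): the state, without advancing time (a new reading comes with each control period).
- r.snapshot(name): name is "scene" or "side" or "wrist"; returns the picture (384x512x3 uint8, red, green, blue); there is no depth.
- r.camera_params(name): a dict with "fx", "fy", "cx", "cy" (pixels), "rvec" (rotation vector, rad) and "tvec" (3), from world to camera coordinates, as OpenCV has them. Camera axes: x right, y down, z forward; pixel columns grow to the right and rows downward; lengths in m; the calibration is good to about 2 mm. A picture is of the moment at which its call begins: read the wrist's pose just before it. camera_params takes no time and is no camera call; for the wrist camera it gives the pose at the moment of the call.
- r.finish_job(): hands the job in; it is judged then, once.
The state is a dict: "clock": time; "q": joint angles; "qd": joint speeds; "joint_torque": joint torques, N m; "tool_pos": TCP position; "eef_rot": TCP orientation; "contact_force": force on the tool from outside, world axes, zero at the start; "moment": the same for the moment, N m; "opening": opening from 0.0 (shut) to 1.0 (fully open); "finger_force": force on a finger pad.
Only numpy, scipy, OpenCV 4.12 (cv2) and the standard library are available. Lean on these libraries where they do the work, as an engineer would, in place of code of your own. Each camera call takes 0.05 s, during which the arm holds its last target. There are 200 camera calls.

## Working session

There is one attempt and no reset: what is moved stays moved. The work goes in short steps, Python scripts to look and compute and a tool call to move; the robot and the scene stay as the last step left them, time stands still between calls to the robot, and variables do not carry over. Pictures are saved under pics/ and viewed, at most 10 in all, crops included, and the job is handed in when it is done.

```bash
ls; mkdir -p pics
```

Run:
```python
from plant import r
import cv2
s=r.get_state();print({k:s[k] for k in('clock','tool_pos','eef_rot','opening')})
for n in('scene','side'):
    cv2.imwrite(f'pics/{n}0.png',r.snapshot(n)[:,:,::-1]);print(n,r.camera_params(n))
```

```text
pics
plant.py
{'clock': 0.0, 'tool_pos': array([ 0.20095549, -0.59112296,  0.23788984]), 'eef_rot': array([ 9.86595584e-01,  1.63181694e-01, -2.17542094e-04, -9.16738997e-04]), 'opening': 1.001716607703962}
scene {'fx': 474.19705453119667, 'fy': 474.19705453119667, 'cx': 260.33110400523566, 'cy': 183.63403657829582, 'rvec': array([ 1.26303808, -2.20772678,  0.99546193]), 'tvec': array([0.07441213, 0.47416172, 0.82188589])}
side {'fx': 375.72385749574465, 'fy': 375.72385749574465, 'cx': 256.8422417937977, 'cy': 187.56825068033325, 'rvec': array([ 2.03461394, -0.53874679,  0.29486832]), 'tvec': array([-0.61141287,  0.14796549,  1.14676788])}
```
View pics/scene0.png

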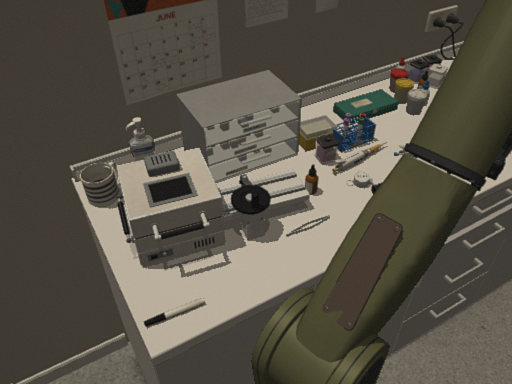

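View pics/side0.png

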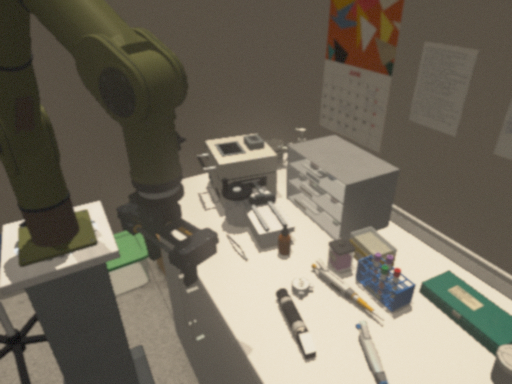

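The scene picture shows the imager at about (170,205), the handwheel at (250,198) and the pen at (175,312). I'll enlarge both views to get exact pixels.

Run:
```python
import cv2,numpy as np
def crop(n,x0,y0,w,h,k):
    c=cv2.resize(cv2.imread(f'pics/{n}0.png')[y0:y0+h,x0:x0+w],None,fx=k,fy=k,interpolation=cv2.INTER_CUBIC)
    c=cv2.convertScaleAbs(c,alpha=1.4,beta=10)
    for x in range(x0-x0%10+10,x0+w,10): cv2.putText(c,str(x) if x%20==0 else '|',((x-x0)*k,8),0,.35,(0,255,255),1); cv2.line(c,((x-x0)*k,10),((x-x0)*k,16),(0,255,255),1)
    for y in range(y0-y0%10+10,y0+h,10): cv2.putText(c,str(y)+'-',(0,(y-y0)*k+4),0,.35,(0,255,255),1)
    return c
cv2.imwrite('pics/c1.png',crop('scene',110,140,210,130,3.8 and 3))
a=crop('scene',110,145,130,120,6)[:600,:800]
b=crop('scene',200,150,130,95,6)
cv2.imwrite('pics/c1.png',crop('scene',112,142,198,130,4))
cv2.imwrite('pics/c2.png',crop('side',190,120,120,120,5))
```

View pics/c1.png

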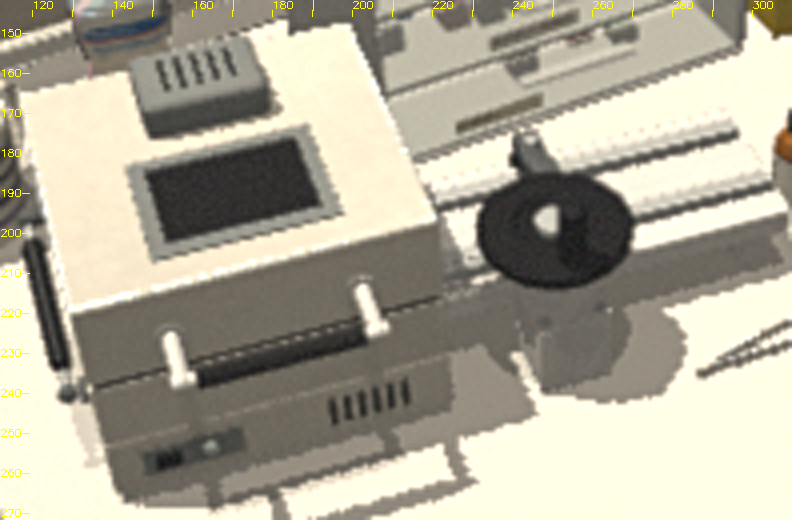

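View pics/c2.png

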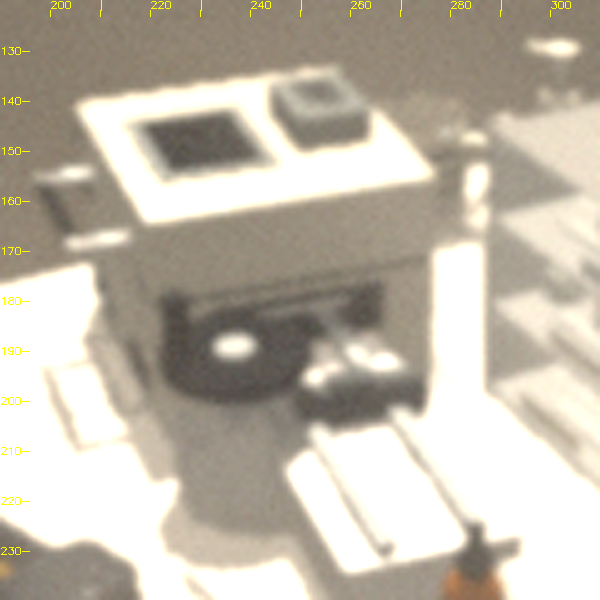

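The scene view gives the hood corners at (130,219), (221,196), (201,149) and (117,164), with the disc at (251,199). The side view shows the same hood corners. Next I'll fit the pose.

Create h.py:
```python
import numpy as np,cv2
from scipy.optimize import least_squares
from scipy.spatial.transform import Rotation as R
from plant import r
def proj(n,P):
    c=r.camera_params(n);K=np.array([[c['fx'],0,c['cx']],[0,c['fy'],c['cy']],[0,0,1]])
    return cv2.projectPoints(np.float64(P).reshape(-1,1,3),c['rvec'],c['tvec'],K,None)[0][:,0]
def ray(n,uv):
    c=r.camera_params(n);M=cv2.Rodrigues(c['rvec'])[0]
    d=M.T@np.array([(uv[0]-c['cx'])/c['fx'],(uv[1]-c['cy'])/c['fy'],1]);return -M.T@c['tvec'],d
def atz(n,uv,z):
    o,d=ray(n,uv);return o+d*(z-o[2])/d[2]
def W(p,L):
    return np.array([p[0],p[1],0])+np.atleast_2d(L)@R.from_euler('z',p[2]).as_matrix().T
```

Run:
```python
from h import *
fl,fr,br,bl=[-.1,.105,.166],[-.1,-.105,.166],[.1,-.105,.166],[.1,.105,.166]
obs=[('scene',[fl,fr,br,bl,[-.0675,-.185,.11],[-.138,0,.13]],[(130,219.5),(221.5,196.5),(200.7,149),(117,164),(250.8,199.3),(182.5,231.5)]),
('side',[fl,fr,br,bl],[(205.6,140.6),(219.6,164.8),(277.4,155.6),(257.6,133.6)])]
f=lambda p:np.concatenate([(proj(n,W(p,L))-o).ravel() for n,L,o in obs])
for y0 in(0,-1,1.,.5):
    s=least_squares(f,[.6,.3,y0],loss='soft_l1');print(s.x,s.cost)
    if y0==0: b=s.x
print(f(b).round(1).reshape(-1,2))
print('bar',W(b,[-.138,0,.13]),'wheel',W(b,[-.0675,-.185,.11]))
print(atz('scene',(255,194.5),.155),atz('scene',(257,206),.113))
for a in np.arange(0,6.28,.523):
    k=W(b,[-.0675+.036*np.cos(a),-.185+.036*np.sin(a),.155])
    k2=k-[0,0,.042]; print(a.round(2),[proj(n,q)[0].round(0) for n in('scene','side') for q in(k,k2)])
for n,uv,z in(('scene',(313,190),0.0),('scene',(308,226),0),('scene',(361,180),.01),('scene',(175,312),.008)):print(atz(n,uv,z).round(3))
```

```text
[ 0.61641077 -0.0230977  -0.19003876] 11.503541702483584
[ 0.61641076 -0.0230977  -0.19003875] 11.503541702485387
[ 0.61641077 -0.0230977  -0.19003877] 11.503541702483323
[ 0.61641077 -0.0230977  -0.19003876] 11.503541702483702
[[-1.3 -0.7]
 [ 1.  -0. ]
 [ 0.  -2.7]
 [ 0.4 -0.4]
 [ 0.8 -2.1]
 [-0.2 -1.1]
 [-1.7 -1. ]
 [-2.6 -1.2]
 [-1.4 -1. ]
 [-1.4 -1.1]]
bar [[0.48089519 0.00297008 0.13      ]] wheel [[ 0.51518004 -0.19201659  0.11      ]]
[ 0.47718695 -0.18000008  0.155     ] [ 0.47936748 -0.18642116  0.113     ]
0.0 [array([247., 174.]), array([247., 187.]), array([245., 174.]), array([245., 186.])]
0.52 [array([240., 177.]), array([241., 190.]), array([242., 172.]), array([242., 184.])]
1.05 [array([237., 182.]), array([237., 194.]), array([237., 171.]), array([237., 183.])]
1.57 [array([237., 187.]), array([237., 200.]), array([231., 171.]), array([231., 183.])]
2.09 [array([241., 191.]), array([242., 204.]), array([225., 173.]), array([226., 185.])]
2.62 [array([248., 193.]), array([249., 206.]), array([222., 175.]), array([223., 187.])]
3.14 [array([256., 193.]), array([256., 206.]), array([222., 178.]), array([223., 190.])]
3.66 [array([263., 190.]), array([263., 203.]), array([225., 181.]), array([226., 193.])]
4.18 [array([266., 185.]), array([266., 198.]), array([231., 182.]), array([231., 194.])]
4.71 [array([266., 180.]), array([266., 193.]), array([237., 182.]), array([237., 194.])]
5.23 [array([261., 176.]), array([261., 189.]), array([242., 180.]), array([243., 192.])]
5.75 [array([254., 174.]), array([254., 187.]), array([245., 177.]), array([246., 189.])]
6.28 [array([247., 174.]), array([247., 187.]), array([245., 174.]), array([245., 186.])]
[ 0.556 -0.413  0.   ]
[ 0.448 -0.321  0.   ]
[ 0.513 -0.549  0.01 ]
[0.378 0.079 0.008]
```

The imager comes out at about (0.616, -0.023) with yaw -0.19, and the residuals are small. The knob points to the imager's front. I'll move above the knob with the closing axis along the imager's x.

Add to h.py:
```python
def tool(yaw,tilt=0,psi=-.19):
    # pointing down, tool x at yaw; tilt leans the wrist towards the robot about the imager's y
    x=np.array([np.cos(yaw),np.sin(yaw),0]);z=np.array([0,0,-1.]);M=np.c_[x,np.cross(z,x),z]
    ay=np.array([-np.sin(psi),np.cos(psi),0]); return R.from_rotvec(-tilt*ay)*R.from_matrix(M)
def delta(pos,rot):
    s=r.get_state();q=R.from_quat(s['eef_rot'])
    return q.inv().apply(np.array(pos)-s['tool_pos']).round(4),(q.inv()*rot).as_rotvec().round(3)
```

```bash
python3 -c "
from h import *
print(delta([.47,-.18,.25],tool(1.38)))
print(tool(1.38,.2).apply([0,0,1]))"
```

```text
(array([ 0.3871, -0.3027, -0.0116]), array([-2.000e-03, -1.000e-03, -1.052e+00]))
[ 0.19509412 -0.03752047 -0.98006658]
```

The manual's scale: shifts go in units of 25 mm. Converting my numbers, 0.387 m is 15.48, 0.348 m is 13.92.

{"name": "advance", "arguments": {
  "segments": {"aperture":[1,1,1,1,1,1,1,1,1,1],"sx":[1.56,3.08,4.64,6.2,7.76,9.28,10.84,12.4,13.92,15.48],"sy":[-1.2,-2.4,-3.6,-4.84,-6.04,-7.28,-8.48,-9.68,-10.88,-12.12],"sz":[-0.04,-0.08,-0.12,-0.2,-0.24,-0.28,-0.32,-0.36,-0.4,-0.48],"rx":[0,0,0,0,0,0,0,0,0,0],"ry":[0,0,0,0,0,0,0,0,0,0],"rz":[-0.105,-0.21,-0.315,-0.42,-0.525,-0.63,-0.735,-0.84,-0.945,-1.052]}
}}

```text
clock: 1.1
tool_pos: [0.4705, -0.1787, 0.2505]
eef_rot: [0.77, 0.638, -0.0, -0.0]
contact_force: [0.6, 0.8, -0.5]
opening: 0.996
finger_force: 0.0
```

Run:
```python
from h import *
s=r.get_state();c=r.camera_params('wrist');im=r.snapshot('wrist')
im=np.ascontiguousarray(im[:,:,::-1]);cv2.imwrite('pics/w1.png',im)
p=[.61641,-.0231,-.19]
for n,L in dict(knob=[-.1035,-.185,.155],axis=[-.0675,-.185,.11],bar=[-.138,0,.13],barL=[-.138,.048,.13],barR=[-.138,-.048,.13],cr=[-.1,-.105,.166]).items():
    print(n,proj('wrist',W(p,L)).round(1))
print(s['q'].round(2),s['tool_pos'])
cv2.imwrite('pics/w1b.png',cv2.resize(im,None,fx=1.5,fy=1.5))
```

```text
knob [[264.5 211.9]]
axis [[296.9 197.5]]
bar [[227.2 -13.9]]
barL [[226.5 -87.7]]
barR [[227.8  51.4]]
cr [[272.  122.9]]
[ 0.57  0.54 -0.47  1.9   0.34  0.78 -0.28] [ 0.47046395 -0.17874143  0.25054074]
```

View pics/w1b.png

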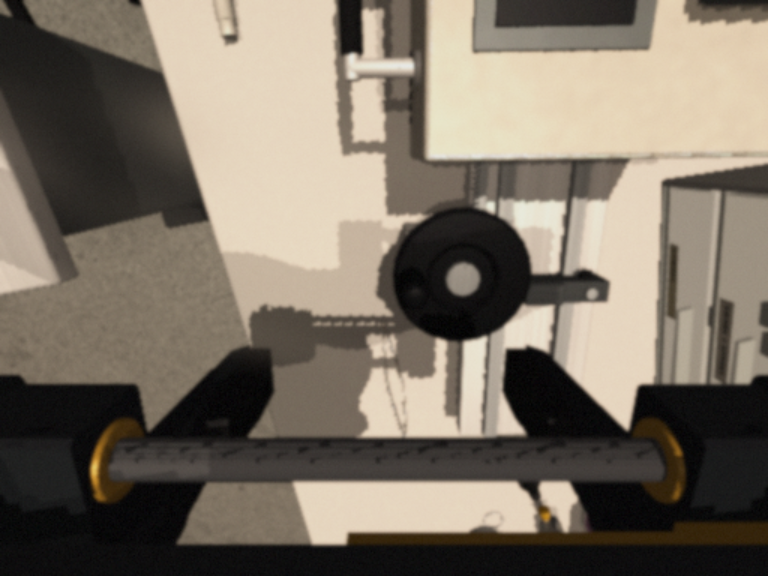

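The wrist view shows the disc at (308,183), the knob top at (277,193), the hood corner at (284,106) and the bar sleeve's right end at (233,35). All of these sit 12–15 px from the prediction, so I'll check whether the arm was still moving and refit.

Run:
```python
from h import *
s=r.get_state();c=r.camera_params('wrist');print(s['tool_pos'],s['qd'].round(3),c['fx'],c['cx'],c['cy'])
M=cv2.Rodrigues(c['rvec'])[0];print('cam',-M.T@c['tvec'],'\n',M.round(3))
im=r.snapshot('wrist')[:,:,::-1];a=cv2.imread('pics/w1.png')
print('shift',cv2.phaseCorrelate(*[np.float32(cv2.cvtColor(np.ascontiguousarray(i),6))[:220] for i in(a,im)]))
print('tcp',proj('wrist',s['tool_pos']),)
for n,uv,z,L in(('axis',(308,182.7),.11,[-.0675,-.185]),('cr',(284.5,106.5),.166,[-.1,-.105]),('barR',(233,35),.13,[-.138,-.048]),('knob',(276.7,193),.155,0)):
    print(n,atz('wrist',uv,z).round(4), L and W([.61641,-.0231,-.19],L+[0]).round(4))
```

```text
[ 0.47671574 -0.16872145  0.2517777 ] [ 0.056 -0.018 -0.003  0.013 -0.037 -0.034  0.01 ] 284.1264072842815 258.20299987159956 193.18715654570127
cam [ 0.48816635 -0.09266395  0.39921181] 
 [[ 0.986 -0.169  0.007]
 [-0.163 -0.942  0.293]
 [-0.043 -0.289 -0.956]]
shift ((-4.160793009563861, 0.8495224094801586), 0.11112986882527669)
tcp [[261.758483   240.00065104]]
axis [ 0.5262 -0.182   0.11  ] [[ 0.5152 -0.192   0.    ]]
cr [ 0.5081 -0.1006  0.166 ] [[ 0.4984 -0.1073  0.    ]]
barR [ 0.4771 -0.0366  0.13  ] [[ 0.4718 -0.0442  0.    ]]
knob [ 0.4912 -0.1731  0.155 ] 0
```

The arm was still moving, so that picture and pose don't match. I'll let it settle and measure again.

{"name": "advance", "arguments": {
  "segments": {"aperture":[1,1,1],"sx":[0,0,0],"sy":[0,0,0],"sz":[0,0,0],"rx":[0,0,0],"ry":[0,0,0],"rz":[0,0,0]}
}}

```text
clock: 1.5
tool_pos: [0.469, -0.182, 0.2504]
eef_rot: [0.772, 0.635, -0.001, -0.0]
contact_force: [0.4, -0.9, 0.0]
opening: 1.001
finger_force: 0.0
```

Run:
```python
from h import *
s=r.get_state();print(s['tool_pos'],s['qd'].round(3))
p=[.61641,-.0231,-.19]
im=np.ascontiguousarray(r.snapshot('wrist')[:,:,::-1])
for L in([-.0675,-.185,.11],[-.138,0,.13],[-.138,-.048,.13],[-.1,-.105,.166],[.1,-.105,.166]):
    u=proj('wrist',W(p,L))[0];print(u.round(1));
    cv2.drawMarker(im,tuple(int(v) for v in u.round()),(0,0,255),0,7,1)
cv2.imwrite('pics/w2b.png',cv2.resize(im[:260],None,fx=1.5,fy=1.5,interpolation=cv2.INTER_CUBIC))
```

```text
[ 0.46897966 -0.18201901  0.25042908] [ 0.003 -0.001 -0.006 -0.001 -0.001 -0.001  0.   ]
[303.7 182.8]
[228.4 -37.3]
[230.4  31.4]
[277.5 102.7]
[535.7 101.8]
```

View pics/w2b.png

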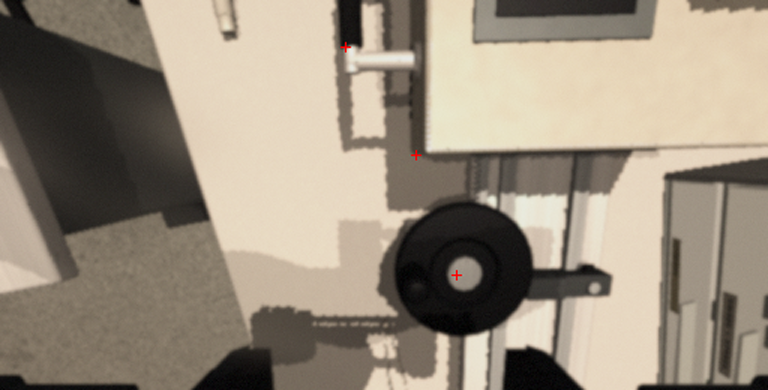

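Settled, the disc is at (309.3,179.3), the hood corner at (284.7,102), the sleeve end at (233.3,32) and the knob top at about (277,188). The fit is now within about 5 mm, so I'll refit with the wrist camera included.

Run:
```python
from h import *
fl,fr,br,bl=[-.1,.105,.166],[-.1,-.105,.166],[.1,-.105,.166],[.1,.105,.166]
obs=[('scene',[fl,fr,br,bl,[-.0675,-.185,.11],[-.138,0,.13]],[(129.6,219.1),(221.1,196.1),(200.3,148.6),(116.6,163.6),(250.4,198.9),(182.1,231.1)]),
('side',[fl,fr,br,bl],[(205.2,140.2),(219.2,164.4),(277,155.2),(257.2,133.2)]),
('wrist',[[-.0675,-.185,.11],fr,[-.138,-.048,.13]],[(309.3,179.3),(284.3,102),(233,32)])]
f=lambda p:np.concatenate([(proj(n,W(p,L))-o).ravel() for n,L,o in obs])
p=least_squares(f,[.6,.0,-.2],loss='soft_l1').x;print(p.round(4));print(f(p).round(1).reshape(-1,2).tolist())
g=lambda p:f(p)[-6:]
p2=least_squares(g,p).x;print(p2.round(4),g(p2).round(1))
for P in(p,p2):
  print('bar',W(P,[-.138,0,.13]),'wheel',W(P,[-.0675,-.185,.11]))
k=atz('wrist',(277,188.3),.155);print('knob',k,'local ang',[np.arctan2(*(k-W(P,[-.0675,-.185,.155])[0])[1::-1])-P[2] for P in(p,p2)],np.linalg.norm(k-W(p2,[-.0675,-.185,.155])))
```

```text
[ 0.6193 -0.0218 -0.1759]
[[-1.1, -0.7], [0.7, -0.7], [-1.2, -2.9], [-0.6, -0.0], [0.2, -3.0], [0.0, -1.5], [-1.1, -0.7], [-1.0, -1.0], [-0.2, -1.2], [-1.0, -1.0], [-0.5, 2.7], [-1.5, 0.1], [1.3, -0.4]]
[ 0.618  -0.0191 -0.1572] [ 1.2  1.5 -1.2 -0.7  0.4 -0.3]
bar [[0.48342477 0.00233708 0.13      ]] wheel [[ 0.52047029 -0.19214397  0.11      ]]
bar [[0.48174025 0.00255753 0.13      ]] wheel [[ 0.52240111 -0.1911999   0.11      ]]
knob [ 0.48617834 -0.17880918  0.155     ] local ang [np.float64(2.946588278275355), np.float64(2.969238356494023)] 0.03828340137550962
```

```bash
sed -i 's/psi=-.19/psi=-.17/' h.py; python3 -c "
from h import *
print(delta([.487,-.1795,.124],tool(1.40)))"
```

```text
(array([0.0059, 0.0172, 0.1265]), array([-0.001,  0.001, -0.023]))
```

{"name": "advance", "arguments": {
  "segments": {"aperture":[0.45,0.45,0.45,0.45,0.45,0.45,0.45],"sx":[0.12,0.24,0.24,0.24,0.24,0.24,0.24],"sy":[0.36,0.68,0.68,0.68,0.68,0.68,0.68],"sz":[0.4,1.6,3,4.2,5.06,5.06,5.06],"rx":[0,0,0,0,0,0,0],"ry":[0,0,0,0,0,0,0],"rz":[-0.02,-0.02,-0.02,-0.02,-0.02,-0.02,-0.02]},
  "clamp_n": 12
}}

```text
clock: 2.25
tool_pos: [0.4882, -0.1776, 0.124]
eef_rot: [0.765, 0.644, -0.0, -0.0]
contact_force: [0.7, -0.2, -0.2]
opening: 0.453
finger_force: 0.0
```

```bash
python3 -c "
from h import *
im=r.snapshot('wrist')[:,:,::-1]
cv2.imwrite('pics/w3.png',cv2.resize(np.ascontiguousarray(im),None,fx=1.5,fy=1.5))"
```

```text
(no output)
```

View pics/w3.png

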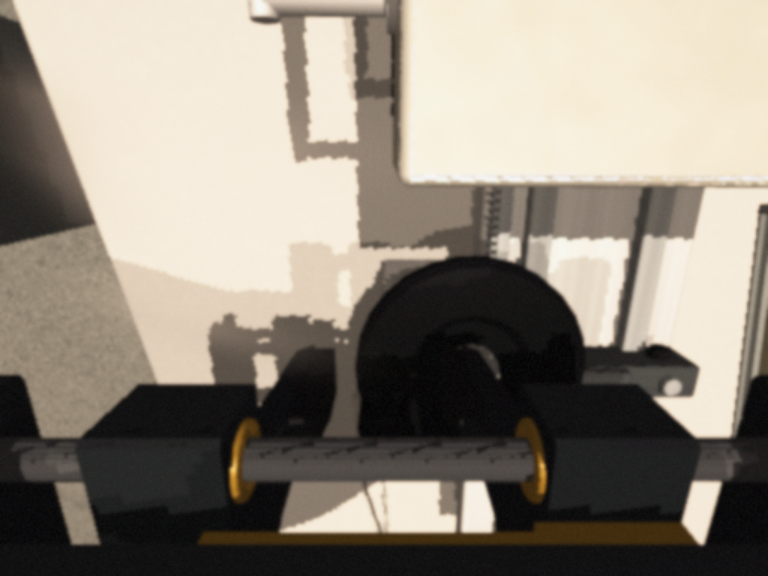

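The fingers at (300,350) and (470,360) straddle the knob at about (400,390). I'll close on it.

{"name": "advance", "arguments": {
  "segments": {"aperture":[0.15,0.0,0.0,0.0,0.0],"sx":[0,0,0,0,0],"sy":[0,0,0,0,0],"sz":[0,0,0,0,0],"rx":[0,0,0,0,0],"ry":[0,0,0,0,0],"rz":[0,0,0,0,0]},
  "clamp_n": 12
}}

```text
clock: 2.8
tool_pos: [0.4872, -0.1778, 0.1249]
eef_rot: [0.765, 0.644, -0.001, -0.0]
contact_force: [-2.4, 0.6, 5.8]
opening: 0.204
finger_force: 12.0
```

Run:
```python
from h import *
s=r.get_state();c=np.array([.521,-.1915]);k=s['tool_pos'][:2]-c
print(k,np.hypot(*k),np.arctan2(k[1],k[0]))
```

```text
[-0.0338144   0.01374335] 0.03650058721102077 2.7555514097794687
```

The knob is gripped: the opening is 18 mm and the radius of 36.5 mm agrees. Now I'll work out the clockwise circle in the tool's axes.

Create c.py:
```python
import numpy as np,sys
phi,step,n=map(float,sys.argv[1:4]);yaw=1.40;v=lambda p:.036*np.array([np.cos(p-yaw),-np.sin(p-yaw)])
for i in range(1,int(n)+1): print((v(phi-step*i)-v(phi)).round(3).tolist())
```

```bash
python3 c.py 2.756 .5 10; python3 c.py -2.244 .5 10; python3 c.py -7.244 .4 6
```

```text
[0.016, 0.008]
[0.026, 0.023]
[0.028, 0.04]
[0.021, 0.057]
[0.007, 0.068]
[-0.01, 0.071]
[-0.027, 0.065]
[-0.039, 0.052]
[-0.044, 0.035]
[-0.039, 0.018]
[0.012, -0.013]
[0.029, -0.019]
[0.047, -0.015]
[0.06, -0.004]
[0.067, 0.012]
[0.065, 0.03]
[0.055, 0.045]
[0.039, 0.053]
[0.021, 0.052]
[0.006, 0.043]
[-0.008, -0.012]
[-0.01, -0.026]
[-0.007, -0.04]
[0.001, -0.052]
[0.013, -0.059]
[0.027, -0.061]
```

Converted, 0.071 m is 2.84, 0.068 m is 2.72.

{"name": "advance", "arguments": {
  "segments": {"aperture":[0,0,0,0,0,0,0,0,0,0],"sx":[0.64,1.04,1.12,0.84,0.28,-0.4,-1.08,-1.56,-1.76,-1.56],"sy":[0.32,0.92,1.6,2.28,2.72,2.84,2.6,2.08,1.4,0.72],"sz":[0,0,0,0,0,0,0,0,0,0],"rx":[0,0,0,0,0,0,0,0,0,0],"ry":[0,0,0,0,0,0,0,0,0,0],"rz":[0,0,0,0,0,0,0,0,0,0]},
  "clamp_n": 12
}}

```text
clock: 3.8
tool_pos: [0.501, -0.2168, 0.1248]
eef_rot: [0.765, 0.645, 0.003, 0.001]
contact_force: [6.4, 6.1, -5.5]
opening: 0.199
finger_force: 12.0
```

Run:
```python
from h import *
s=r.get_state();c=np.array([.521,-.1915]);k=s['tool_pos'][:2]-c
print(np.hypot(*k),np.arctan2(k[1],k[0]),s['contact_force'])
```

```text
0.032207685618314046 -2.2404197636096175 [ 6.39459397  6.11223473 -5.48302361]
```

{"name": "advance", "arguments": {
  "segments": {"aperture":[0,0,0,0,0,0,0,0,0,0],"sx":[0.48,1.16,1.88,2.4,2.68,2.6,2.2,1.56,0.84,0.24],"sy":[-0.52,-0.76,-0.6,-0.16,0.48,1.2,1.8,2.12,2.08,1.72],"sz":[0,0,0,0,0,0,0,0,0,0],"rx":[0,0,0,0,0,0,0,0,0,0],"ry":[0,0,0,0,0,0,0,0,0,0],"rz":[0,0,0,0,0,0,0,0,0,0]},
  "clamp_n": 12
}}

```text
clock: 4.8
tool_pos: [0.5434, -0.2215, 0.1244]
eef_rot: [0.765, 0.644, 0.001, 0.001]
contact_force: [0.6, -0.5, 0.3]
opening: 0.005
finger_force: 0.0
```

Run:
```python
from h import *
s=r.get_state();c=np.array([.521,-.1915]);k=s['tool_pos'][:2]-c
print(np.hypot(*k),np.arctan2(k[1],k[0])-2*np.pi,s['contact_force'])
im=r.snapshot('scene')[:,:,::-1][100:280,90:350]
cv2.imwrite('pics/s2.png',cv2.resize(np.ascontiguousarray(im),None,fx=3,fy=3))
```

```text
0.037480465353910405 -7.2120067495102145 [ 0.60435845 -0.45135001  0.25274743]
```

View pics/s2.png

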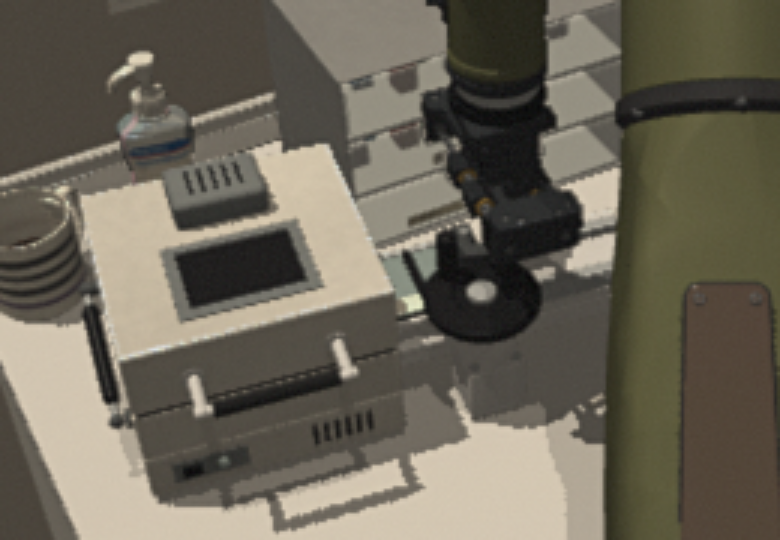

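The grip slipped off the knob, which now stands at about (240,177) in full-image pixels with the stage partly out. I'll work out the knob angle from this, checking the method against the first position.

Run:
```python
from h import *
c=np.array([.521,-.1915]);a=np.arange(-3.14,3.15,.02)
P=lambda z:np.c_[c[0]+.036*np.cos(a),c[1]+.036*np.sin(a),0*a+z]
corr=np.array([250.4,198.9])-proj('scene',[*c,.11])[0];print(corr)
U=proj('scene',P(.155))+corr
for uv in((254.6,194.1),(240.3,177.5)):
    d=np.hypot(*(U-uv).T);i=d.argmin();print(a[i],d[i],P(.155)[i])
s=r.get_state();print(s['tool_pos'])
```

```text
[0.16417151 3.00838882]
2.9200000000000057 0.6874704007942348 [ 0.48588025 -0.18358779  0.155     ]
0.20000000000000284 0.26955157473942193 [ 0.5562824 -0.1843479  0.155    ]
[ 0.53967547 -0.2251136   0.1240478 ]
```

{"name": "advance", "arguments": {
  "segments": {"aperture":[0.1,0.3,0.45,0.45,0.45,0.45,0.45],"sx":[0,0,0,-1.2,-1.2,-1.2,-1.2],"sy":[0,0,0,-0.4,-0.4,-0.4,-0.4],"sz":[-1.2,-2.8,-4,-4.8,-4.8,-4.8,-4.8],"rx":[0,0,0,0,0,0,0],"ry":[0,0,0,0,0,0,0],"rz":[0,0,0,0,0,0,0]},
  "clamp_n": 12
}}

```text
clock: 5.55
tool_pos: [0.5273, -0.2473, 0.2437]
eef_rot: [0.765, 0.645, 0.0, -0.001]
contact_force: [0.2, 0.6, -0.4]
opening: 0.451
finger_force: 0.0
```

Run:
```python
from h import *
s=r.get_state();print(s['tool_pos'],s['qd'].round(3))
im=np.ascontiguousarray(r.snapshot('wrist')[:,:,::-1]);cv2.imwrite('pics/w4.png',im)
cv2.imwrite('pics/w4b.png',cv2.convertScaleAbs(cv2.resize(im,None,fx=1.5,fy=1.5),alpha=1.5,beta=20))
```

```text
[ 0.52729202 -0.24728274  0.24365155] [-0.011  0.008 -0.003 -0.     0.002  0.003  0.002]
```

View pics/w4b.png

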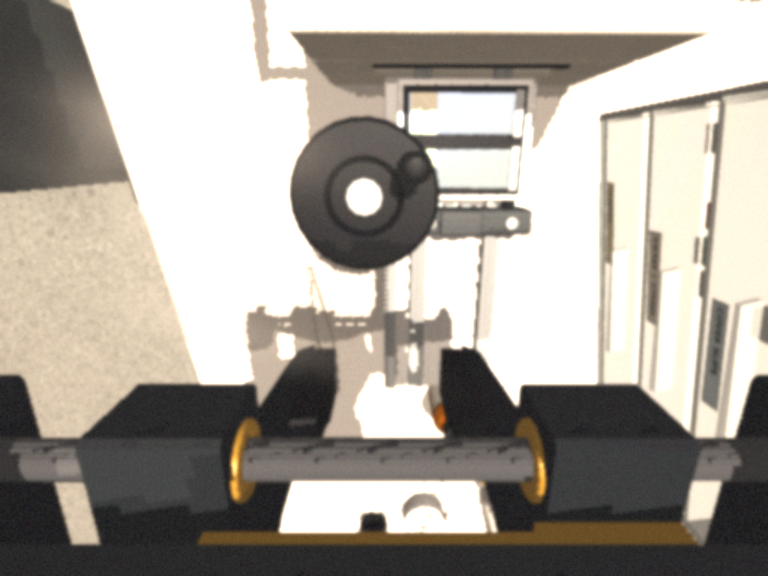

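The stage's right edge (row ~199) is already close to the stop block (row ~207). The disc centre is at (242.3,128.3) and the knob top at (276.3,108.3).

Run:
```python
from h import *
c=atz('wrist',(242.5,128.5),.11);k=atz('wrist',(276.5,108.5),.155);print(c,k,k-c,np.hypot(*(k-c)[:2]),np.arctan2(*(k-c)[1::-1]))
a,b=atz('wrist',(310,197/1.5),.07),atz('wrist',(310,206/1.5),.075);print('stage edge, buffer',a,b)
for v in(a,b): print((R.from_euler('z',.17).apply(v-[.619,-.021,0])))
print(delta([.521+.036*np.cos(.36),-.1915+.036*np.sin(.36),.124],tool(1.40)))
```

```text
[ 0.52110677 -0.18975685  0.11      ] [ 0.5536086  -0.17586601  0.155     ] [0.03250184 0.01389084 0.045     ] 0.035345787790102515 0.4038901142804668
stage edge, buffer [ 0.59145748 -0.20809791  0.07      ] [ 0.58991864 -0.21392228  0.075     ]
[ 0.00450817 -0.18906056  0.07      ]
[ 0.0039769  -0.19506132  0.075     ]
(array([0.0718, 0.0156, 0.1195]), array([-0.001, -0.001,  0.001]))
```

{"name": "advance", "arguments": {
  "segments": {"aperture":[0.45,0.45,0.45,0.45,0.45,0.45,0.15,0,0,0],"sx":[1.6,2.98,2.98,2.98,2.98,2.98,2.98,2.98,2.98,2.98],"sy":[0.32,0.58,0.58,0.58,0.58,0.58,0.58,0.58,0.58,0.58],"sz":[0,0.8,2.4,3.8,4.78,4.78,4.78,4.78,4.78,4.78],"rx":[0,0,0,0,0,0,0,0,0,0],"ry":[0,0,0,0,0,0,0,0,0,0],"rz":[0,0,0,0,0,0,0,0,0,0]},
  "clamp_n": 15
}}

```text
clock: 6.6
tool_pos: [0.5547, -0.1774, 0.1261]
eef_rot: [0.765, 0.644, 0.0, 0.001]
contact_force: [-2.1, 0.5, 5.4]
opening: 0.197
finger_force: 15.0
```

Run:
```python
from h import *
s=r.get_state();c=np.array([.521,-.1905]);k=s['tool_pos'][:2]-c
print(np.hypot(*k),np.arctan2(k[1],k[0]),s['contact_force'])
```

```bash
python3 c.py .40 .15 6
```

```text
0.03612342793514754 0.37081272442412305 [-2.107799    0.45767382  5.38608349]
[-0.005, 0.003]
[-0.01, 0.004]
[-0.015, 0.005]
[-0.021, 0.006]
[-0.026, 0.005]
[-0.031, 0.004]
```

Gripped again. I'll turn on in small steps and feel for the stop.

Converted, -0.01 m is -0.4, -0.005 m is -0.2.

{"name": "advance", "arguments": {
  "segments": {"aperture":[0,0,0,0],"sx":[-0.2,-0.4,-0.4,-0.4],"sy":[0.12,0.16,0.16,0.16],"sz":[0,0,0,0],"rx":[0,0,0,0],"ry":[0,0,0,0],"rz":[0,0,0,0]},
  "clamp_n": 15
}}

```text
clock: 7.0
tool_pos: [0.5544, -0.1809, 0.1259]
eef_rot: [0.763, 0.646, 0.001, -0.005]
contact_force: [-7.8, 12.5, 13.1]
opening: 0.193
finger_force: 15.0
```

{"name": "advance", "arguments": {
  "segments": {"aperture":[0,0,0,0],"sx":[-0.2,-0.4,-0.4,-0.4],"sy":[0.04,0.04,0.04,0.04],"sz":[0,0,0,0],"rx":[0,0,0,0],"ry":[0,0,0,0],"rz":[0,0,0,0]},
  "clamp_n": 15
}}

```text
clock: 7.4
tool_pos: [0.5563, -0.1984, 0.1253]
eef_rot: [0.765, 0.644, 0.0, 0.001]
contact_force: [-0.3, -0.4, -0.1]
opening: 0.007
finger_force: 0.1
```

Run:
```python
from h import *
s=r.get_state();c=np.array([.521,-.1905]);k=s['tool_pos'][:2]-c
print(np.hypot(*k),np.arctan2(k[1],k[0]),s['contact_force'])
```

```text
0.03621494330288436 -0.21980735970357676 [-0.2585918  -0.43414596 -0.05289406]
```

There was a firm 14 N resistance, against a 1–2 N running load, and then the fingers slipped. That means the stage is on its stop. I'll go up, store a picture for checking, and move on to above the bar.

Converted, -0.12 m is -4.8, -0.11 m is -4.4.

{"name": "advance", "arguments": {
  "segments": {"aperture":[0.1,0.2,0.27,0.27,0.27,0.27,0.27],"sx":[0,0,-0.8,-2,-2,-2,-2],"sy":[0,0,-0.4,-1.2,-1.2,-1.2,-1.2],"sz":[-1.2,-2.8,-4.4,-4.8,-4.8,-4.8,-4.8],"rx":[0,0,0,0,0,0,0],"ry":[0,0,0,0,0,0,0],"rz":[0,0,0,0,0,0,0]},
  "clamp_n": 15
}}

```text
clock: 8.1
tool_pos: [0.5185, -0.2414, 0.2445]
eef_rot: [0.765, 0.644, 0.001, -0.0]
contact_force: [0.4, 0.3, 1.0]
opening: 0.271
finger_force: 0.0
```

Run:
```python
from h import *
p=[.619,-.021,-.17]
im=np.ascontiguousarray(r.snapshot('wrist')[:,:,::-1]);cv2.imwrite('pics/w5.png',im)
im=cv2.convertScaleAbs(im,alpha=1.0)
print([proj('wrist',W(p,[x,-.19,.075]))[0].round(1).tolist() for x in(-.046,0,.046)],proj('wrist',W(p,[-.0675,-.185,.11])).round(1))
print(delta([.483,.0024,.24],tool(1.40,.1)))
```

```text
[[273.0, 136.6], [314.9, 136.7], [356.7, 136.8]] [[252.8 135.3]]
(array([ 0.2339, -0.0761,  0.0046]), array([-0.1  , -0.001,  0.001]))
```

{"name": "advance", "arguments": {
  "segments": {"aperture":[0.27,0.27,0.27,0.27,0.27,0.27,0.27,0.27],"sx":[1.6,3.2,4.8,6.4,8,9.36,9.36,9.36],"sy":[-0.52,-1.04,-1.56,-2.08,-2.6,-3.04,-3.04,-3.04],"sz":[0,0,0,0.08,0.16,0.16,0.16,0.16],"rx":[-0.02,-0.04,-0.06,-0.08,-0.1,-0.1,-0.1,-0.1],"ry":[0,0,0,0,0,0,0,0],"rz":[0,0,0,0,0,0,0,0]},
  "clamp_n": 15
}}

```text
clock: 8.95
tool_pos: [0.4829, 0.003, 0.2405]
eef_rot: [0.763, 0.645, 0.032, 0.038]
contact_force: [-0.4, -0.1, 0.2]
opening: 0.27
finger_force: 0.0
```

Run:
```python
from h import *
p=[.619,-.021,-.17]
print(r.get_state()['q'].round(2))
im=np.ascontiguousarray(r.snapshot('wrist')[:,:,::-1]);cv2.imwrite('pics/w6.png',im)
for y in(-.048,0,.048): 
    u=proj('wrist',W(p,[-.138,y,.13]))[0];print(u.round(1));cv2.drawMarker(im,tuple(int(v) for v in u.round()),(0,0,255),0,7,1)
a=cv2.imread('pics/w5.png')[70:200,190:400]
A=cv2.convertScaleAbs(cv2.resize(a,(504,312),interpolation=cv2.INTER_CUBIC),alpha=1.1)
B=cv2.resize(im[:330,100:420],None,fx=1.6,fy=1.6)[:,:512]
m=np.zeros((600,800,3),np.uint8);m[:288,:465]=cv2.resize(A,(465,288));m[288:288+312,:484]=cv2.resize(im,(416,312))[:,:416] if 0 else cv2.resize(im[:330],(484,312))
cv2.imwrite('pics/m.png',m)
print(delta([.483,.0024,.13]+.015*tool(1.40,.1).apply([0,0,1]),tool(1.40,.1)))
```

```text
[ 0.16  0.49 -0.42  2.06  0.43  0.57 -0.73]
[247.4 235.8]
[246.9 189.6]
[246.3 138.1]
(array([ 0.0009, -0.0111,  0.1248]), array([-0.   ,  0.   ,  0.001]))
```

View pics/m.png

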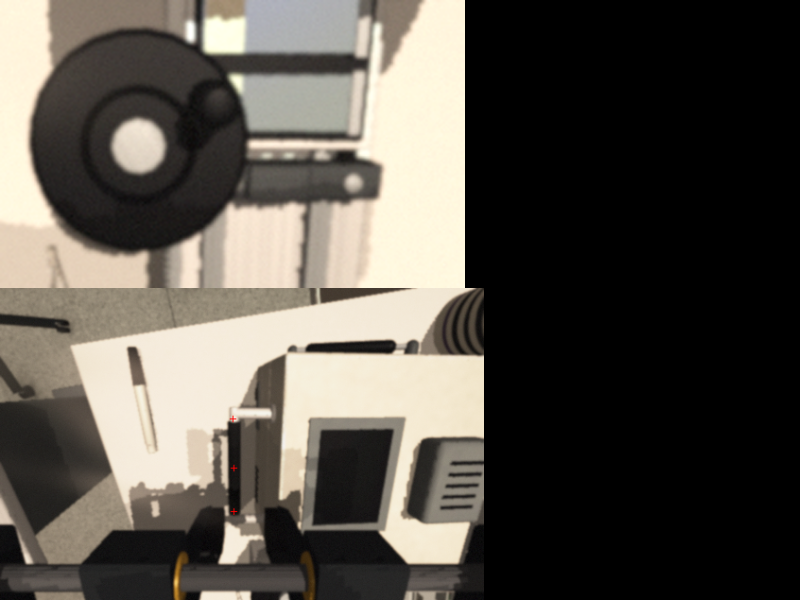

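The stage edge rests on the stop buffers, and the predicted bar marks lie on the sleeve. I'll descend and grip.

{"name": "advance", "arguments": {
  "segments": {"aperture":[0.27,0.27,0.27,0.27,0.27,0.27,0.27],"sx":[0.04,0.04,0.04,0.04,0.04,0.04,0.04],"sy":[-0.44,-0.44,-0.44,-0.44,-0.44,-0.44,-0.44],"sz":[0,1.6,3.2,4.4,4.992,4.992,4.992],"rx":[0,0,0,0,0,0,0],"ry":[0,0,0,0,0,0,0],"rz":[0,0,0,0,0,0,0]},
  "clamp_n": 30
}}

```text
clock: 9.7
tool_pos: [0.4841, 0.0014, 0.1156]
eef_rot: [0.764, 0.643, 0.032, 0.038]
contact_force: [0.5, 0.1, 0.8]
opening: 0.271
finger_force: 0.0
```

{"name": "advance", "arguments": {
  "segments": {"aperture":[0,0,0,0],"sx":[0,0,0,0],"sy":[0,0,0,0],"sz":[0,0,0,0],"rx":[0,0,0,0],"ry":[0,0,0,0],"rz":[0,0,0,0]},
  "clamp_n": 30
}}

```text
clock: 10.1
tool_pos: [0.485, 0.0018, 0.1164]
eef_rot: [0.764, 0.643, 0.033, 0.039]
contact_force: [-0.3, -1.1, 7.2]
opening: 0.137
finger_force: 30.0
```

Gripped at 12 mm. Now I'll plan the arc, tilting the wrist gradually towards the robot.

Create arc.py:
```python
# rows from (h0,t0) to (h1,t1) in n steps, and the hood angle judged from the TCP
from h import *
import sys
ps=-.17;ax=np.array([np.cos(ps),np.sin(ps),0]);Z=np.array([0,0,1.])
bar=lambda h:-.239*np.cos(h+.109)*ax+.239*np.sin(h+.109)*Z
pos=lambda h,t:bar(h)+.015*tool(1.40,t).apply([0,0,1])
def est():
    s=r.get_state();z=R.from_quat(s['eef_rot']).apply([0,0,1])
    b=s['tool_pos']-.015*z; d=b-np.array([.4835,.0016,.1314]); c=bar(0)+d
    return np.arctan2(c[2],c@ax)*0+np.arctan2(c[2],-(c@ax))-.109,np.hypot(c[2],c@ax),s['contact_force'].round(1),np.arctan2(z[0],-z[2]).round(3)
if len(sys.argv)>1:
    h0,t0,h1,t1,n=map(float,sys.argv[1:6]);q=tool(1.40,t0)
    for i in range(1,int(n)+1):
        u=i/n;h,t=h0+u*(h1-h0),t0+u*(t1-t0)
        print([0,*q.inv().apply(pos(h,t)-pos(h0,t0)).round(4).tolist(),*(q.inv()*tool(1.40,t)).as_rotvec().round(3).tolist()])
else: print(est())
```

```bash
python3 arc.py; python3 arc.py 0 .1 .4 .28 8;echo; python3 arc.py .4 .28 .8 .46 8
```

```text
(np.float64(-0.00045599330352925904), np.float64(0.23911601776034944), array([-0.3, -1.1,  7.2]), np.float64(0.1))
[0, 0.0, 0.0031, -0.0116, -0.022, 0.0, 0.0]
[0, 0.0, 0.0068, -0.0231, -0.045, 0.0, -0.0]
[0, 0.0, 0.011, -0.0344, -0.067, 0.0, -0.0]
[0, 0.0, 0.0159, -0.0455, -0.09, 0.0, 0.0]
[0, 0.0, 0.0212, -0.0564, -0.112, 0.0, -0.0]
[0, 0.0, 0.0271, -0.067, -0.135, 0.0, -0.0]
[0, 0.0, 0.0335, -0.0773, -0.157, 0.0, -0.0]
[0, 0.0, 0.0405, -0.0874, -0.18, 0.0, 0.0]

[0, 0.0, 0.009, -0.0082, -0.022, 0.0, 0.0]
[0, 0.0, 0.0184, -0.016, -0.045, 0.0, 0.0]
[0, 0.0, 0.0282, -0.0233, -0.067, 0.0, 0.0]
[0, 0.0, 0.0384, -0.0301, -0.09, 0.0, 0.0]
[0, 0.0, 0.0489, -0.0365, -0.112, 0.0, -0.0]
[0, 0.0, 0.0597, -0.0423, -0.135, 0.0, 0.0]
[0, 0.0001, 0.0707, -0.0476, -0.157, 0.0, -0.0]
[0, 0.0001, 0.082, -0.0524, -0.18, 0.0, -0.0]
```

The manual's scale: shifts go in units of 25 mm. Converting my numbers, -0.0874 m is -3.496, -0.0773 m is -3.092.

{"name": "advance", "arguments": {
  "segments": {"aperture":[0,0,0,0,0,0,0,0,0],"sx":[0,0,0,0,0,0,0,0,0],"sy":[0.12,0.28,0.44,0.64,0.84,1.08,1.34,1.62,1.62],"sz":[-0.464,-0.92,-1.376,-1.82,-2.256,-2.68,-3.092,-3.496,-3.496],"rx":[-0.022,-0.045,-0.067,-0.09,-0.112,-0.135,-0.157,-0.18,-0.18],"ry":[0,0,0,0,0,0,0,0,0],"rz":[0,0,0,0,0,0,0,0,0]},
  "clamp_n": 30
}}

```text
clock: 11.0
tool_pos: [0.5158, -0.0036, 0.2077]
eef_rot: [0.757, 0.638, 0.09, 0.108]
contact_force: [1.7, -2.2, -6.2]
opening: 0.129
finger_force: 30.0
```

```bash
python3 arc.py
```

```text
(np.float64(0.40007058925120387), np.float64(0.23943897503856254), array([ 1.7, -2.2, -6.2]), np.float64(0.278))
```

Converted, 0.082 m is 3.28, 0.0707 m is 2.828.

{"name": "advance", "arguments": {
  "segments": {"aperture":[0,0,0,0,0,0,0,0,0,0],"sx":[0,0,0,0,0,0,0,0,0,0],"sy":[0.36,0.736,1.128,1.536,1.956,2.388,2.828,3.28,3.28,3.28],"sz":[-0.328,-0.64,-0.932,-1.204,-1.46,-1.692,-1.904,-2.096,-2.096,-2.096],"rx":[-0.022,-0.045,-0.067,-0.09,-0.112,-0.135,-0.157,-0.18,-0.18,-0.18],"ry":[0,0,0,0,0,0,0,0,0,0],"rz":[0,0,0,0,0,0,0,0,0,0]},
  "clamp_n": 30
}}

```text
clock: 12.0
tool_pos: [0.5799, -0.0148, 0.2813]
eef_rot: [0.745, 0.627, 0.148, 0.176]
contact_force: [-6.0, -1.0, 6.0]
opening: 0.135
finger_force: 30.0
```

```bash
python3 arc.py; python3 arc.py .8 .46 1.0 .5 6; echo; python3 arc.py 1 .5 .8 .5 6
```

```text
(np.float64(0.8033933872811143), np.float64(0.23938284164057136), array([-6., -1.,  6.]), np.float64(0.458))
[0, 0.0, 0.0079, -0.0015, -0.007, 0.0, 0.0]
[0, 0.0, 0.0159, -0.0027, -0.013, 0.0, -0.0]
[0, 0.0, 0.0239, -0.0036, -0.02, 0.0, -0.0]
[0, 0.0, 0.032, -0.0043, -0.027, 0.0, -0.0]
[0, 0.0, 0.04, -0.0047, -0.033, 0.0, -0.0]
[0, 0.0, 0.0481, -0.0049, -0.04, 0.0, -0.0]

[0, -0.0, -0.008, -0.0002, 0.0, 0.0, 0.0]
[0, -0.0, -0.0159, -0.0001, 0.0, 0.0, 0.0]
[0, -0.0, -0.0239, 0.0003, 0.0, 0.0, 0.0]
[0, -0.0, -0.0318, 0.0009, 0.0, 0.0, 0.0]
[0, -0.0, -0.0397, 0.0018, 0.0, 0.0, 0.0]
[0, -0.0, -0.0476, 0.0029, 0.0, 0.0, 0.0]
```

{"name": "advance", "arguments": {
  "segments": {"aperture":[0,0,0,0,0,0,0,0,0,0],"sx":[0,0,0,0,0,0,0,0,0,0],"sy":[0.32,0.64,0.96,1.28,1.6,1.92,1.92,1.92,1.92,1.92],"sz":[-0.06,-0.108,-0.144,-0.172,-0.188,-0.196,-0.196,-0.196,-0.196,-0.196],"rx":[-0.007,-0.013,-0.02,-0.027,-0.033,-0.04,-0.04,-0.04,-0.04,-0.04],"ry":[0,0,0,0,0,0,0,0,0,0],"rz":[0,0,0,0,0,0,0,0,0,0]},
  "clamp_n": 30
}}

```text
clock: 13.0
tool_pos: [0.6203, -0.0219, 0.3068]
eef_rot: [0.741, 0.623, 0.16, 0.191]
contact_force: [-3.0, -3.5, 7.5]
opening: 0.138
finger_force: 30.0
```

```bash
python3 arc.py
```

```text
(np.float64(1.0028337219677295), np.float64(0.23933113843567982), array([-3. , -3.5,  7.5]), np.float64(0.497))
```

{"name": "advance", "arguments": {
  "segments": {"aperture":[0,0,0,0,0,0,0,0,0,0],"sx":[0,0,0,0,0,0,0,0,0,0],"sy":[-0.32,-0.64,-0.96,-1.28,-1.588,-1.82,-1.82,-1.82,-1.82,-1.82],"sz":[-0.008,-0.004,0.012,0.036,0.072,0.104,0.104,0.104,0.104,0.104],"rx":[0,0,0,0,0,0,0,0,0,0],"ry":[0,0,0,0,0,0,0,0,0,0],"rz":[0,0,0,0,0,0,0,0,0,0]},
  "clamp_n": 30
}}

```text
clock: 14.0
tool_pos: [0.58, -0.0148, 0.2812]
eef_rot: [0.741, 0.624, 0.159, 0.189]
contact_force: [-8.3, -0.9, 9.1]
opening: 0.139
finger_force: 30.0
```

{"name": "advance", "arguments": {
  "segments": {"aperture":[0,0,0,0,0],"sx":[0,0,0,0,0],"sy":[0,0,0,0,0],"sz":[0,0,0,0,0],"rx":[0,0,0,0,0],"ry":[0,0,0,0,0],"rz":[0,0,0,0,0]},
  "clamp_n": 30
}}

```text
clock: 14.5
tool_pos: [0.5801, -0.0148, 0.2812]
eef_rot: [0.741, 0.624, 0.159, 0.189]
contact_force: [-8.4, -1.3, 7.4]
opening: 0.137
finger_force: 30.0
```

```bash
python3 arc.py; python3 -c "
from plant import r
print(r.get_state()['qd'].round(3))"
```

```text
(np.float64(0.801364669037908), np.float64(0.23933798594407765), array([-8.4, -1.3,  7.4]), np.float64(0.493))
[ 0.     0.001 -0.001 -0.001  0.001 -0.003 -0.   ]
```

The hood is at about 0.80 rad, still and gripped, so I'm handing the job in.

```bash
python3 -c "
from plant import r
print(r.finish_job())"
```

```text
the job is handed in; nothing more can be done
None
```

The job is handed in, with no verdict shown: the stage was wound onto its stop (judged from a firm 14 N resistance and the picture), and the hood was raised to about 1.00 rad, then eased back and held still by its bar at about 0.80 rad (angles worked out from the tool position).

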